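Pack the field-test kit caddy

ROBOT

A 6-joint arm with a two-finger parallel gripper is mounted at the origin on a cart in front of the work surface, level with it; the furniture and walls round the work are solid. World frame = base frame: x ahead of the robot, y to its left, z up, the work surface at z = 0. Lengths are in m, angles in degrees, forces in N, time in s.
With the tool pointing down it reaches from about 0.25 to 0.725 m from the base axis. Payload 9.7 kg.
Tool frame: the origin (TCP) lies at the very end of the fingers, on their centre line; the grasp point (between the pads) lies 19 mm behind it; x points along the fingers, y is the direction in which the jaws open and shut, and the axes are right-handed (so a half turn about x gives the same grasp; the last joint's range is limited). The gripper opens to 85 mm and grips with 20 to 120 N. Pads are 22 mm wide; open, the fingers measure 114 mm over their backs; the gripper's body (76 mm by 85 mm) begins 54 mm behind the grasp point. The pads swing forward as they close: fully open they stand 13 mm farther back than shut.
Start: joints at [69.156, 4.979, 10.078, 95.1, 0, 90], TCP at [0.196, 0.514, 0.231] pointing down, gripper open.
Joint ranges: [-179.16, 179.16], [-48.56, 103.87], [-65.8, 70.77], [-126.05, 130.52], [-82.76, 87.17], [-180, 180]. Speed limits (degrees/s): [127.2, 127.2, 147.25, 180, 180, 180].

INTERFACE

Orientations are given as [roll, pitch, yaw] about the fixed x, y, z axes, in that order (R = Rz(yaw) Ry(pitch) Rx(roll)).
In Python, from workcell import get_obs, cams, bot gives the robot as it stands.
- The arm moves only by the tool apply_moves, never from a script. Its argument "rows" is a list that holds one entry, the list of rows, each a list of 7 numbers: the shift along the tool's x, y, z in mm, then the turn, a rotation vector about the tool's x, y, z in rad, then the opening, from 0 (shut) to 1 (fully open). A call has 1 to 20 rows; each row is the pose to reach, as a shift and turn from the pose measured when the call began, along the tool's axes at that moment; what a row does not reach only later rows make up. A row lasts 1/10 s, in which the tool goes at most 50 mm and 8.59 degrees, less where a joint would pass 70% of its speed; a pose out of reach is approached as far as the arm can. A call with a gripper value outside its range is refused whole. The fingers move at their own pace and stop on an object; "newtons" is the grip in N (left out, the last holds). Time passes only in rows, so rows that repeat a pose let the fingers close. It gives the time, the measured TCP pose, the force and the opening at its end, in the units of the state.
- get_obs(): the state, without advancing time (a new reading comes with each control period).
- cams.camera(name): name is "side" or "top"; returns a dict with "pixels" (384x512x3 uint8, red, green, blue), "range_z" (384x512 float32, m along the optical axis (not along the pixel's ray), 0 where there is no reading), "fx", "fy", "cx", "cy" (pixels), "eye" and "attitude" of the camera in the world. Camera axes: x right, y up, looking along -z (the intrinsics and any distortion apply to the point x, -y, -z); pixel columns grow to the right and rows downward; lengths in m; the calibration is good to about 2 mm. A picture is of the moment at which its call begins.
- bot.job_done(): hands the job in, once; it reports no verdict.
Trained networks look in a picture, given as the dict that the camera call returned (one of the last four; its "shot" number tells which), for a name from the list of things; names that differ only in an ending like _2 or _b are one class to them, and where a whole thing is asked for, a point or a joint stands for the part that bears it (a point fixed in the world has none). Each returns a list of dicts, best first, with "confidence" (0 to 1); they miss things now and then, are a little off and sometimes report something else, mostly with a low value. They report only what shows in the picture. A call takes as long as a camera call. They do not tell look-alikes from the thing itself.
- cams.find_in(label, picture): "at" ([x, y, z] in m, in world coordinates, good to about 4 mm: the middle of the surface that is visible of it).
The state is a dict: "time": time; "q": joint angles; "qd": joint speeds; "joint_efforts": joint torques, N m; "ee_pos": TCP position; "tcp_rot": TCP orientation; "wrist_force": force on the tool from outside, world axes, zero at the start; "torque": the same for the moment, N m; "opening": finger opening in m.
Only numpy, scipy, OpenCV 4.12 (cv2) and the standard library are available. Lean on these libraries where they do the work, as an engineer would, in place of code of your own. Each camera call takes 0.05 s, during which the arm holds its last target.

TASK

Pack the field-test kit: stand these four in the grey caddy, one to a compartment, counting from the end with the handle: first the small amber drop bottle, second the white dropper bottle with the pointed nozzle, third the taller, slimmer of the two glass weighing bottles, fourth the red-lidded jar. Set each down gently, upright on the compartment's floor and let go of it. Leave the look-alikes standing where they are: the squat weighing bottle, the red rubber bulb and the white vial with the flat cap.

Things in the scene. Friction and masses are not known exactly. Their poses are not given: they have to be found in the camera images.
- caddy: grey tray 234 x 88 x 18 mm high, immovable; steel loop handle at its +x end, reaching 35 mm out. Origin: centre of the tray's underside (without handle), z up, any yaw. Walls, dividers, floor 4 mm. Row of four compartments, each 80 mm across (y); from the handle 58, 44, 50, 62 mm long, centred at x = +0.084, +0.029, -0.022, -0.082 m, y = 0, floor at z = 0.004 m.
- amber_drop_bottle: small amber glass drop bottle with a white cap and a short nipple, 40 mm across, 81 mm high; can be gripped round the body, e.g. 40 mm above its underside. Origin at the centre of its underside, z up; round; stands upright at the start.
- dropper_bottle: slim white plastic dropper bottle that tapers to a pointed nozzle, 68 mm high; its body is 24 mm across and 43 mm high (grip there), the nozzle above is 14 mm across at its foot. Origin at the centre of its underside, z up; round; stands upright at the start.
- slim_weighing_bottle: the taller and slimmer of two clear glass weighing bottles with knobbed lids: 31 mm across, 56 mm high; can be gripped round the body, e.g. 37 mm above its underside. Origin at the centre of its underside, z up; round; stands upright at the start.
- lidded_jar: white plastic jar with a broad flat red screw lid, fixed on, 62 mm high; 42 mm across, the lid (upper 14 mm) 45 mm across; can be gripped round lid and body 45 mm above its underside. Origin at the centre of its underside, z up; round; stands upright at the start.
- squat_weighing_bottle: look-alike, not in the kit: the wider and lower clear glass weighing bottle with a knobbed lid, 43 mm across, 48 mm high. Origin at the centre of its underside, z up; round; stands upright at the start.
- rubber_bulb: look-alike, not in the kit: red rubber pipette bulb, a ball with a narrow neck on top, 49 mm across, 78 mm high. Origin at the centre of its underside, z up; round; stands upright at the start.
- flat_cap_vial: look-alike, not in the kit: white plastic vial with a flat ribbed white cap and no nozzle, 25 mm across, 62 mm high. Origin at the centre of its underside, z up; round; stands upright at the start.
Mind the look-alikes: they are no part of the job. Leave any turquoise look-alike of the slim_weighing_bottle alone. What is shaped like the lidded_jar but turquoise is not meant.

How it is judged (in metres and radians):
At the end, for the whole second after the job is handed in: All four stand in their compartments (centre within 14 mm of the compartment's centre along the row, 34 mm across), upright within 0.12 rad, underside at most 5 mm above the floor, released and at rest; each look-alike is within 20 mm of its start (x of amber_drop_bottle in the frame of caddy between 0.07 and 0.098 m and y of amber_drop_bottle in the frame of caddy between -0.034 and 0.034 m and z of amber_drop_bottle in the frame of caddy between -0.002 and 0.009 m and angle between each of amber_drop_bottle, dropper_bottle, slim_weighing_bottle, lidded_jar's own z axis and vertical below 0.12 rad and linear speed of each of amber_drop_bottle, dropper_bottle, slim_weighing_bottle, lidded_jar below 0.02 m/s and contact force between the fingers and amber_drop_bottle below 0.1 N and x of dropper_bottle in the frame of caddy between 0.015 and 0.043 m and y of dropper_bottle in the frame of caddy between -0.034 and 0.034 m and z of dropper_bottle in the frame of caddy between -0.002 and 0.009 m and contact force between the fingers and dropper_bottle below 0.1 N and x of slim_weighing_bottle in the frame of caddy between -0.036 and -0.008 m and y of slim_weighing_bottle in the frame of caddy between -0.034 and 0.034 m and z of slim_weighing_bottle in the frame of caddy between -0.002 and 0.009 m and contact force between the fingers and slim_weighing_bottle below 0.1 N and x of lidded_jar in the frame of caddy between -0.096 and -0.068 m and y of lidded_jar in the frame of caddy between -0.034 and 0.034 m and z of lidded_jar in the frame of caddy between -0.002 and 0.009 m and contact force between the fingers and lidded_jar below 0.1 N and distance of each of squat_weighing_bottle, rubber_bulb, flat_cap_vial from where it was at the start of the episode below 0.02 m); the robot touches nothing.
It fails at once if a look-alike is shifted by more than 20 mm (distance of any of squat_weighing_bottle, rubber_bulb, flat_cap_vial from where it was at the start of the episode above 0.02 m).
It fails at once if a thing is dropped or thrown into the caddy (faster than 0.7 m/s just above its floor) ((horizontal distance between amber_drop_bottle and caddy below 0.13 m and height (world z) of amber_drop_bottle below 0.05 m and linear speed of amber_drop_bottle above 0.7 m/s) or (horizontal distance between dropper_bottle and caddy below 0.13 m and height (world z) of dropper_bottle below 0.05 m and linear speed of dropper_bottle above 0.7 m/s) or (horizontal distance between slim_weighing_bottle and caddy below 0.13 m and height (world z) of slim_weighing_bottle below 0.05 m and linear speed of slim_weighing_bottle above 0.7 m/s) or (horizontal distance between lidded_jar and caddy below 0.13 m and height (world z) of lidded_jar below 0.05 m and linear speed of lidded_jar above 0.7 m/s)).
It also fails if it takes over 106 s, if anything falls off the work surface, if the arm or the gripper's body presses on something with over 40 N, if the wrist force passes 120 N, or if a joint passes its speed limit or range.

## Working session

There is one attempt and no reset: what is moved stays moved. The work goes in short steps, Python scripts to look and compute and a tool call to move; the robot and the scene stay as the last step left them, time stands still between calls to the robot, and variables do not carry over. Pictures are saved under pics/ and viewed, and the job is handed in when it is done.

Besides the shell and the picture viewer there is one more tool, called after "Call:" by a JSON object that holds its "fn" and its "kwargs". apply_moves: Moves the arm, as the interface text tells. Its arguments: {"type":"object","properties":{"rows":{"type":"array"},"newtons":{"type":"number"}},"required":["rows"]}

```bash
ls; mkdir -p pics; cat > h.py <<'E'
import numpy as np, cv2
from workcell import get_obs, cams, bot
from scipy.spatial.transform import Rotation as R
def save(p,n): cv2.imwrite('pics/'+n, cv2.cvtColor(p['pixels'],cv2.COLOR_RGB2BGR))
E
python3 - <<'E'
from h import *
o=get_obs(); print(o)
for n in ('top','side'):
    p=cams.camera(n); save(p,n+'0.png'); print({k:v for k,v in p.items() if k not in('pixels','range_z')})
    for l in ['caddy','amber_drop_bottle','dropper_bottle','slim_weighing_bottle','lidded_jar','squat_weighing_bottle','rubber_bulb','flat_cap_vial']:
        print(l,[(np.round(d['at'],3).tolist(),round(d['confidence'],2)) for d in cams.find_in(l,p)])
    np.savez('pics/'+n+'0.npz',**{k:np.array(v) for k,v in p.items()})
E
```

```text
pics
{'time': 0.0, 'q': array([ 6.91562647e+01,  5.01182724e+00,  1.00333878e+01,  9.50990596e+01,
       -4.08597571e-04,  8.99995280e+01]), 'qd': array([ 0.00154914,  0.00280928,  0.01288916,  0.04394854, -0.04083616,
       -0.02035072]), 'joint_efforts': array([-8.55877388e-04, -5.20388174e+01,  4.64807010e+01,  1.60359970e-02,
       -4.17131707e-05,  2.09641456e-05]), 'ee_pos': array([0.19562085, 0.51378804, 0.23056654]), 'tcp_rot': array([ -89.69839482,   89.9224999 , -110.54165786]), 'wrist_force': array([ 0.7261177 ,  0.01542875, -0.60141578]), 'torque': array([-0.03720898,  0.03779538,  0.00550837]), 'opening': 0.0852177049971753}
{'fx': 397.94311499217537, 'fy': 397.94311499217537, 'cx': 251.09906358529815, 'cy': 185.47399840146645, 'eye': array([ 0.28249865, -0.00992595,  1.39195628]), 'attitude': array([  9.58998961,  -0.639433  , -88.56094811]), 'shot': 1}
caddy [([0.598, 0.042, 0.001], 0.71)]
amber_drop_bottle [([0.463, -0.384, 0.044], 0.55)]
dropper_bottle [([0.555, -0.28, 0.035], 0.44)]
slim_weighing_bottle [([0.561, -0.465, 0.043], 0.41), ([0.57, -0.393, 0.046], 0.3
[... 278 characters left out ...]
, 'fy': 395.0222318910427, 'cx': 263.55858849115384, 'cy': 188.33420741089594, 'eye': array([ 0.37089339, -0.99597969,  0.66883772]), 'attitude': array([57.37495814,  0.66367616, -9.82206445]), 'shot': 2}
caddy [([0.592, 0.032, 0.004], 0.65)]
amber_drop_bottle [([0.593, 0.027, 0.005], 0.75), ([0.463, -0.401, 0.042], 0.74)]
dropper_bottle [([0.55, -0.29, 0.027], 0.63)]
slim_weighing_bottle [([0.555, -0.471, 0.034], 0.75), ([0.57, -0.404, 0.035], 0.52)]
lidded_jar [([0.446, 0.36, 0.04], 0.67), ([0.527, 0.42, 0.039], 0.5)]
squat_weighing_bottle [([0.453, 0.237, 0.025], 0.71)]
rubber_bulb [([0.545, 0.311, 0.036], 0.72), ([0.453, 0.234, 0.026], 0.21)]
flat_cap_vial [([0.421, -0.31, 0.042], 0.57)]
```

View pics/top0.png

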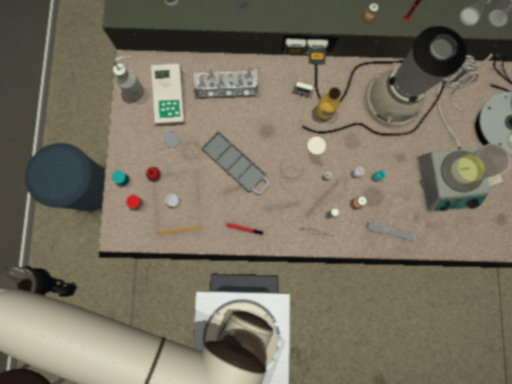

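View pics/side0.png

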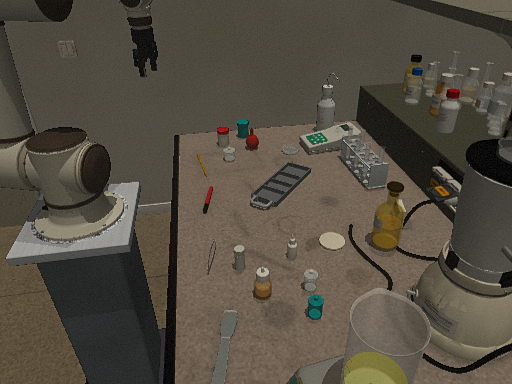

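The top view shows the red jar at (133,201), its turquoise twin at (120,178), the bulb at (153,173) and the squat bottle at (172,200). The dropper is at (327,176), the clear slim bottle at (358,172) with its turquoise twin at (378,175), the amber bottle at (360,202) and the flat vial at (334,213). The caddy runs from (210,140) to the handle at (262,186). Next I'll measure these precisely.

```bash
cat >> h.py <<'E'
def cloud(p):
    h,w=p['range_z'].shape; v,u=np.mgrid[:h,:w]; z=p['range_z'].astype(float)
    c=np.stack([(u-p['cx'])/p['fx']*z,-(v-p['cy'])/p['fy']*z,-z],-1)
    return c@R.from_euler('xyz',p['attitude'],degrees=True).as_matrix().T+p['eye']
def proj(p,X):
    c=(np.asarray(X)-p['eye'])@R.from_euler('xyz',p['attitude'],degrees=True).as_matrix()
    return np.stack([p['cx']+p['fx']*c[...,0]/-c[...,2], p['cy']-p['fy']*c[...,1]/-c[...,2]],-1)
def load(n):
    d=np.load('pics/'+n+'.npz'); return {k:d[k] for k in d.files}
E
cat > m.py <<'E'
from h import *
G={'amber':(.463,-.392,.081,.020),'dropper':(.553,-.287,.068,.012),'slim':(.570,-.398,.056,.0155),'jar':(.443,.364,.062,.0225),'squat':(.455,.245,.048,.0215),'bulb':(.543,.317,.078,.0245),'vial':(.423,-.305,.062,.0125),'tjar':(.527,.423,.062,.0225),'tslim':(.558,-.468,.056,.0155)}
for n in ('top0','side0'):
    p=load(n); C=cloud(p); 
    m=(abs(C[...,0]-.4)<.08)&(abs(C[...,1])<.15)&(p['range_z']>0); print(n,'table z',np.median(C[m][:,2]),C[m][:,2].std())
    for k,(x,y,h,r) in G.items():
        m=(np.hypot(C[...,0]-x,C[...,1]-y)<.04)&(C[...,2]>.008)&(p['range_z']>0)
        P=C[m]
        if len(P)<3: print(k,'few',len(P)); continue
        # lift: circle centre by coverage
        t=P[P[:,2]>P[:,2].max()-.012]
        print(k,len(P),'zmax',P[:,2].max().round(3),'xr',P[:,0].min().round(3),P[:,0].max().round(3),'yr',P[:,1].min().round(3),P[:,1].max().round(3),'mean',P.mean(0).round(3),'top',t.mean(0).round(4),len(t))
for n,box in (('top0',(110,120,190,220)),('top0',(300,160,390,220)),('top0',(190,120,290,200)),('side0',(230,150,340,330)),('side0',(190,110,310,215))):
    im=load(n)['pixels'][box[1]:box[3],box[0]:box[2]]
    f=min(7,580//im.shape[0]); im=cv2.resize(im,None,fx=f,fy=f,interpolation=cv2.INTER_CUBIC)[...,::-1]
    cv2.imwrite(f'pics/z_{n}_{box[0]}.png',im)
E
python3 m.py; ls pics
```

```text
top0 table z 0.0018696284643515693 0.003510661915590281
amber 142 zmax 0.081 xr 0.429 0.481 yr -0.41 -0.364 mean [ 0.461 -0.386  0.05 ] top [ 0.465  -0.3917  0.0728] 40
dropper 57 zmax 0.071 xr 0.515 0.567 yr -0.316 -0.249 mean [ 0.552 -0.283  0.038] top [ 0.5562 -0.2857  0.0647] 3
slim 90 zmax 0.06 xr 0.549 0.593 yr -0.437 -0.365 mean [ 0.57  -0.391  0.039] top [ 0.573  -0.3939  0.0524] 19
jar 192 zmax 0.072 xr 0.413 0.476 yr 0.339 0.396 mean [0.443 0.371 0.055] top [0.4439 0.3748 0.0641] 136
squat 142 zmax 0.052 xr 0.426 0.482 yr 0.209 0.271 mean [0.454 0.249 0.036] top [0.4538 0.2489 0.0429] 49
bulb 160 zmax 0.082 xr 0.509 0.569 yr 0.292 0.347 mean [0.543 0.318 0.046] top [0.5462 0.3225 0.0779] 11
vial 70 zmax 0.069 xr 0.412 0.438 yr -0.336 -0.287 mean [ 0.424 -0.301  0.052] top [ 0.425  -0.3019  0.0628] 50
tjar 202 zmax 0.071 xr 0.488 0.559 yr 0.4 0.454 mean [0.525 0.426 0.054] top [0.5265 0.4301 0.0639] 141
tslim 95 zmax 0.06 xr 0.537 0.577 yr -0.482 -0.437 mean [ 0.56  -0.464  0.039] top [ 0.5636 -0.4658  0.0519] 21
side0 table z -0.0004941834384574184 0.0023712361667338998
amb
[... 398 characters left out ...]
4 0.365 0.041] top [0.4444 0.3705 0.0601] 70
squat 121 zmax 0.046 xr 0.435 0.474 yr 0.227 0.271 mean [0.454 0.241 0.028] top [0.4542 0.2473 0.0368] 50
bulb 156 zmax 0.077 xr 0.524 0.57 yr 0.297 0.332 mean [0.545 0.31  0.037] top [0.5452 0.3197 0.0715] 13
vial 233 zmax 0.064 xr 0.413 0.438 yr -0.318 -0.289 mean [ 0.425 -0.308  0.043] top [ 0.4257 -0.3045  0.0598] 96
tjar 174 zmax 0.065 xr 0.505 0.55 yr 0.404 0.454 mean [0.526 0.419 0.041] top [0.527  0.4241 0.0599] 65
tslim 299 zmax 0.057 xr 0.547 0.577 yr -0.484 -0.452 mean [ 0.56  -0.474  0.035] top [ 0.5611 -0.4701  0.0491] 51
side0.npz
side0.png
top0.npz
top0.png
z_side0_190.png
z_side0_230.png
z_top0_110.png
z_top0_190.png
z_top0_300.png
```

View pics/z_side0_230.png

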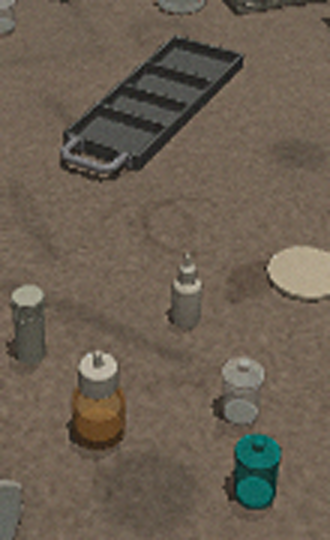

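View pics/z_top0_190.png

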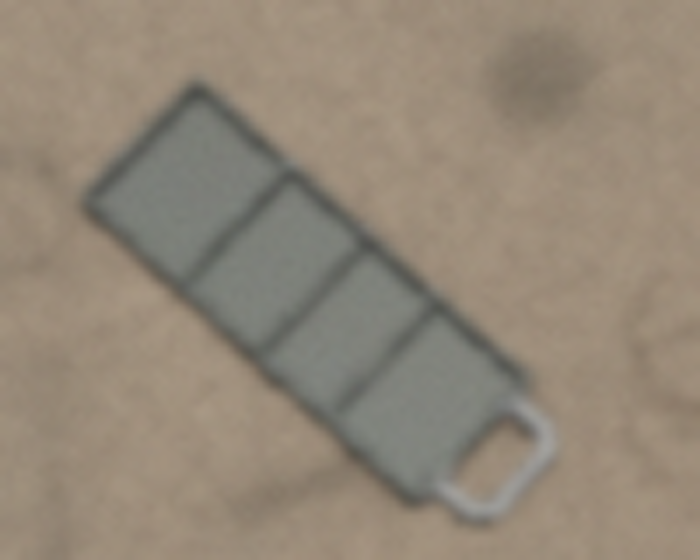

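View pics/z_side0_190.png

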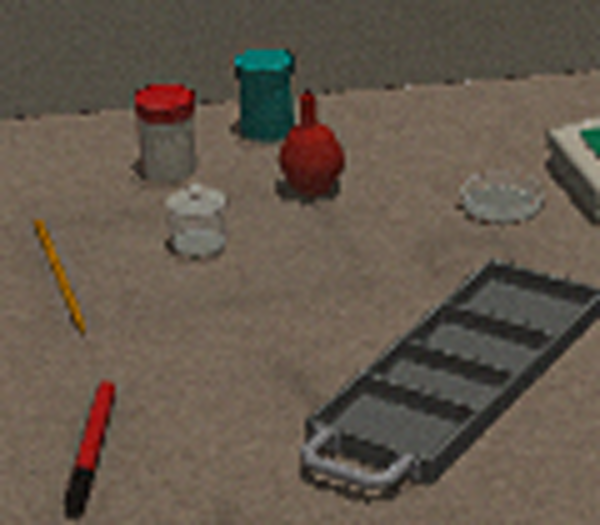

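```bash
cat > c.py <<'E'
from h import *
from scipy.optimize import minimize
from scipy.ndimage import map_coordinates, gaussian_filter
def seg(a,b,n=60): t=np.linspace(0,1,n)[:,None]; return np.array(a)*(1-t)+np.array(b)*t
w=.042
S=[seg((-.115,-w),(.115,-w)),seg((-.115,w),(.115,w))]+[seg((x,-w),(x,w),30) for x in(-.115,-.049,.005,.053,.115)]
L=np.vstack(S)
def world(s,z=.018):
    c,n=np.cos(s[2]),np.sin(s[2]); return np.c_[s[0]+c*L[:,0]-n*L[:,1], s[1]+n*L[:,0]+c*L[:,1], np.full(len(L),z)]
P={n:load(n) for n in('top0','side0')}
def fit(names,z=.018,sig=1.):
    g={n:gaussian_filter(cv2.cvtColor(P[n]['pixels'],cv2.COLOR_RGB2GRAY).astype(float),sig) for n in names}
    def cost(s):
        t=0
        for n in names:
            uv=proj(P[n],world(s,z)); t+=map_coordinates(g[n],[uv[:,1],uv[:,0]],order=1).mean()
        return t
    best=None
    for yaw in np.radians([-125,-130,-135,-140]):
        for dx in(-.01,0,.01):
            r=minimize(cost,[.597+dx,.042,yaw],method='Nelder-Mead',options=dict(initial_simplex=[[.597+dx,.042,yaw],[.605+dx,.042,yaw],[.597+dx,.05,yaw],[.597+dx,.042,yaw+.05]]))
            if best is None or r.fun<best.fun: best=r
    return best
for names in(['top0'],['side0'],['top0','side0']):
    r=fit(names); print(names,r.x.round(4),np.degrees(r.x[2]).round(2),r.fun)
for n,(x0,y0,f) in {'top0':(190,120,7),'side0':(240,150,7)}.items():
    im=cv2.resize(P[n]['pixels'][y0:y0+80,x0:x0+100],None,fx=f,fy=f,interpolation=cv2.INTER_CUBIC)[...,::-1].copy()
    for u,v in proj(P[n],world(r.x)): cv2.circle(im,(int((u-x0+.5)*f),int((v-y0+.5)*f)),1,(0,255,255),-1)
    cv2.imwrite(f'pics/fit_{n}.png',im)
E
python3 c.py
```

```text
['top0'] [ 0.5988  0.0461 -2.2907] -131.24 107.99248264183517
['side0'] [ 0.6008  0.0312 -2.2906] -131.24 49.929791590054116
['top0', 'side0'] [ 0.6025  0.037  -2.2903] -131.23 174.04976483922135
```

View pics/fit_top0.png

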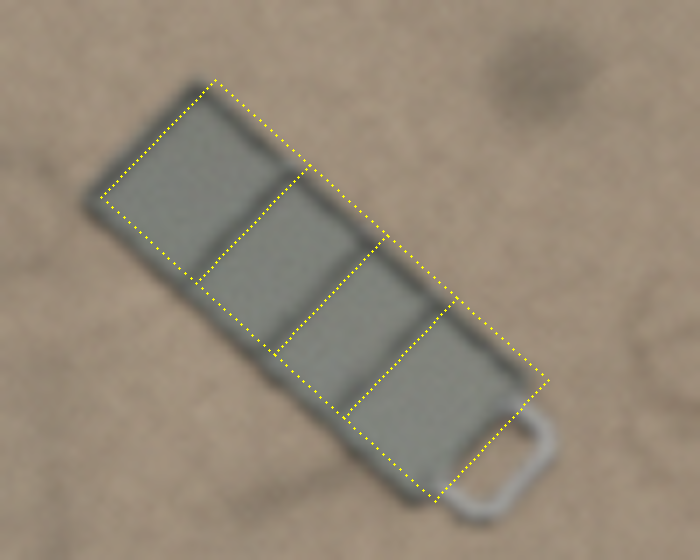

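View pics/fit_side0.png

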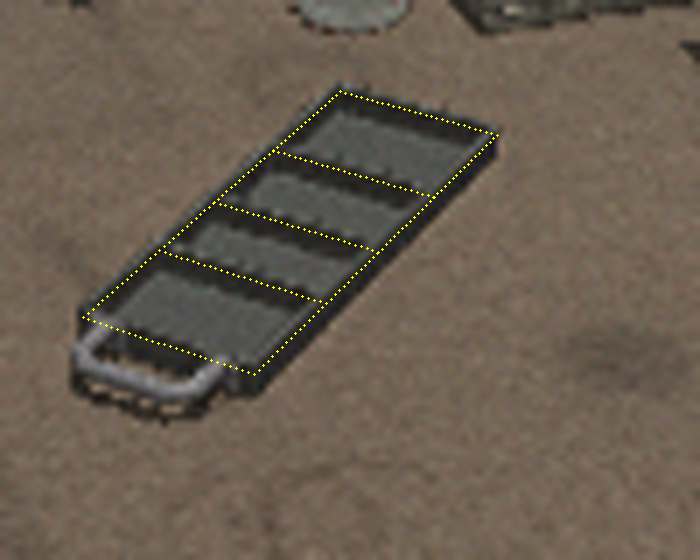

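```bash
cat > c2.py <<'E'
from h import *
from scipy.optimize import minimize
import sys
tag=sys.argv[1] if len(sys.argv)>1 else '0'
P={n:load(n+tag) for n in('top','side')}
F=8
B={'top':(195,125,80,80),'side':(240,155,85,60)}
def hull(p,s,b):
    c,n=np.cos(s[2]),np.sin(s[2]); q=np.array([(x,y,z) for x in(-.117,.117) for y in(-.044,.044) for z in(0,.018)])
    X=np.c_[s[0]+c*q[:,0]-n*q[:,1], s[1]+n*q[:,0]+c*q[:,1],q[:,2]]
    uv=(proj(p,X)-[b[0],b[1]]+.5)*F
    return cv2.convexHull(uv.astype(np.float32)).reshape(-1,2)
M={};out={}
for k,b in B.items():
    im=P[k]['pixels'][b[1]:b[1]+b[3],b[0]:b[0]+b[2]].astype(float)
    d=(im[...,0]-im[...,2])/(im.sum(-1)+1)*3   # brownness
    d=cv2.resize(d,None,fx=F,fy=F,interpolation=cv2.INTER_LINEAR)
    v=d; t=.5*(np.percentile(v,15)+np.percentile(v,75))
    m=(v<t).astype(np.uint8); m=cv2.morphologyEx(m,cv2.MORPH_OPEN,np.ones((5*F,5*F)))
    M[k]=m; print(k,t,m.mean(), 'area px',m.sum()/F/F)
def cost(s,names,o=(0,0)):
    t=0
    for k in names:
        a=np.zeros_like(M[k]); hh=hull(P[k],s,B[k]); cv2.fillPoly(a,[np.round(hh*16).astype(np.int32)],1,shift=4)
        t+=1-(a&M[k]).sum()/(a|M[k]).sum()
    return t
for names in(['top'],['side'],['top','side']):
    s0=np.array([.599,.042,-2.29])
    r=minimize(cost,s0,args=(names,),method='Nelder-Mead',options=dict(initial_simplex=[s0,s0+[.01,0,0],s0+[0,.01,0],s0+[0,0,.06]],xatol=1e-5,fatol=1e-5))
    print(names,r.x.round(4),np.degrees(r.x[2]).round(2),r.fun.round(3))
for k,b in B.items():
    im=cv2.resize(P[k]['pixels'][b[1]:b[1]+b[3],b[0]:b[0]+b[2]],None,fx=F,fy=F,interpolation=cv2.INTER_CUBIC)[...,::-1].copy()
    cv2.polylines(im,[hull(P[k],r.x,b).astype(int)],True,(0,255,255),1)
    cs,_=cv2.findContours(M[k],cv2.RETR_EXTERNAL,cv2.CHAIN_APPROX_NONE); cv2.drawContours(im,cs,-1,(0,0,255),1)
    cv2.imwrite(f'pics/h_{k}{tag}.png',im)
E
python3 c2.py
```

```text
top 0.14064553048078127 0.25240478515625 area px 1615.390625
side 0.18216828073062102 0.23100490196078433 area px 1178.125
['top'] [ 0.6026  0.0451 -2.2937] -131.42 0.047
['side'] [ 0.6044  0.0473 -2.2717] -130.16 0.145
['top', 'side'] [ 0.6033  0.0459 -2.2872] -131.05 0.195
```

```bash
python3 - <<'E'
import cv2,numpy as np
a=cv2.imread('pics/h_top0.png');b=cv2.imread('pics/h_side0.png')
a=cv2.resize(a,(400,400));b=cv2.resize(b,(400,282))
c=np.zeros((400,800,3),np.uint8);c[:,:400]=a;c[:282,400:]=b;cv2.imwrite('pics/hh0.png',c)
E
```

```text
(no output)
```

View pics/hh0.png

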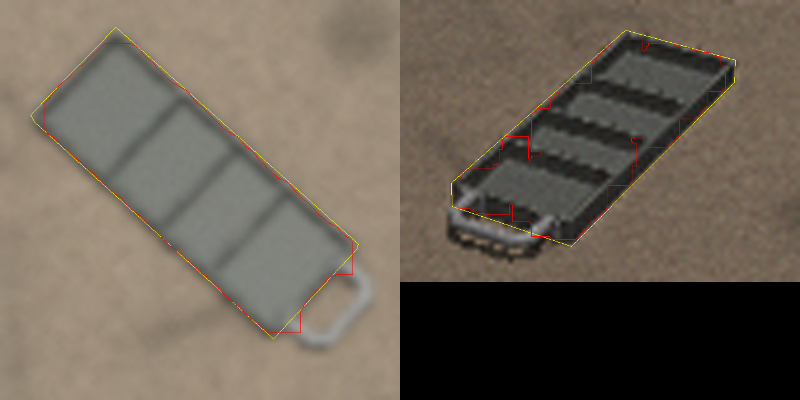

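The caddy fit agrees in both views: (0.603, 0.046), yaw −131.1°. I'll use one tool orientation for everything, jaws along caddy y. The jar goes first and the tall amber bottle last, so the gripper body clears.

```bash
cat >> h.py <<'E'
CAD=(.603,.046,np.radians(-131.1))
def comp(x,y=0):
    c,s=np.cos(CAD[2]),np.sin(CAD[2]); return np.array([CAD[0]+c*x-s*y,CAD[1]+s*x+c*y])
def plan(*targets,jaw=138.9):
    o=get_obs(); Rc=R.from_euler('xyz',o['tcp_rot'],degrees=True)
    x=np.array([0,0,-1.]); best=None
    for a in (jaw,jaw+180):
        y=np.array([np.cos(np.radians(a)),np.sin(np.radians(a)),0]); z=np.cross(x,y)
        Rt=R.from_matrix(np.stack([x,y,z],1)); rv=(Rc.inv()*Rt).as_rotvec()
        if best is None or np.linalg.norm(rv)<np.linalg.norm(best): best=rv
    print('t',round(o['time'],2),'pos',o['ee_pos'].round(4),'rot',best.round(4),'q',o['q'].round(1),'open',round(o['opening'],4),'F',o['wrist_force'].round(1))
    for t in targets: print(np.round(t,4),'->',(Rc.inv().apply(np.array(t)-o['ee_pos'])*1000).round(1))
E
python3 - <<'E'
from h import *
for n,x in (('1',.084),('2',.029),('3',-.022),('4',-.082)): print(n,comp(x).round(4))
plan((.444,.373,.13),(.444,.373,.026))
E
```

```text
1 [ 0.5478 -0.0173]
2 [0.5839 0.0241]
3 [0.6175 0.0626]
4 [0.6569 0.1078]
t 0.9 pos [0.1957 0.514  0.2313] rot [-1.2173e+00  1.0000e-04 -1.0000e-04] q [69.2  5.  10.1 95.1 -0.  90. ] open 0.0858 F [-0.7  0.1  0.4]
[0.444 0.373 0.13 ] -> [101.3 -43.4 282.2]
[0.444 0.373 0.026] -> [205.3 -43.4 282.2]
```

Call:
{"fn": "apply_moves", "kwargs": {"rows": [[[0, -4, 24, -0.1, 0, 0, 1], [10, -8, 50, -0.22, 0, 0, 1], [20, -13, 85, -0.36, 0, 0, 1], [30, -18, 120, -0.5, 0, 0, 1], [40, -23, 155, -0.64, 0, 0, 1], [55, -29, 190, -0.78, 0, 0, 1], [70, -35, 225, -0.92, 0, 0, 1], [85, -39, 255, -1.06, 0, 0, 1], [95, -42, 275, -1.17, 0, 0, 1], [101, -43.4, 282.2, -1.2173, 0, 0, 1], [101.3, -43.4, 282.2, -1.2173, 0, 0, 1], [101.3, -43.4, 282.2, -1.2173, 0, 0, 1], [101.3, -43.4, 282.2, -1.2173, 0, 0, 1]]], "newtons": 30}}

```text
time: 2.2
ee_pos: [0.4436, 0.3736, 0.1306]
tcp_rot: [2.2, 90.0, 51.1]
wrist_force: [-0.1, 0.4, -0.8]
opening: 0.0853
```

```bash
python3 - <<'E'
from h import *
plan((.444,.373,.13),(.444,.373,.026))
p=cams.camera('side'); save(p,'side1.png')
E
```

```text
t 2.2 pos [0.4436 0.3736 0.1306] rot [-0.0005  0.0008 -0.    ] q [40.1  8.2  2.5 84.2  0.  -8.8] open 0.0853 F [-0.1  0.4 -0.8]
[0.444 0.373 0.13 ] -> [ 0.6 -0.6 -0.2]
[0.444 0.373 0.026] -> [104.6  -0.6  -0.3]
```

View pics/side1.png

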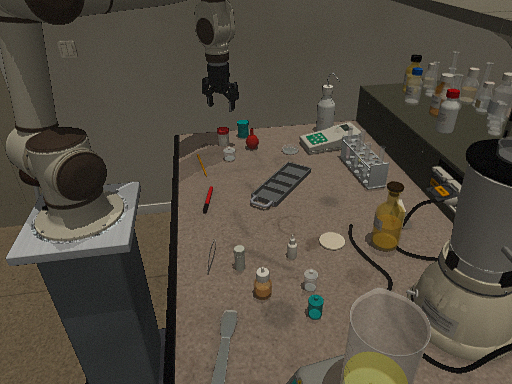

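The gripper is above the red jar, around (220,95), with the jar at (223,137) below it. Next it descends and grips.

Call:
{"fn": "apply_moves", "kwargs": {"rows": [[[10, 0, 0, 0, 0, 0, 1], [28, 0, 0, 0, 0, 0, 1], [48, -0.5, 0, 0, 0, 0, 1], [68, -0.5, 0, 0, 0, 0, 1], [85, -0.5, 0, 0, 0, 0, 1], [97, -0.5, 0, 0, 0, 0, 1], [104.5, -0.5, 0, 0, 0, 0, 1], [104.5, -0.5, 0, 0, 0, 0, 1], [104.5, -0.5, 0, 0, 0, 0, 0.4], [104.5, -0.5, 0, 0, 0, 0, 0.4], [104.5, -0.5, 0, 0, 0, 0, 0.4], [104.5, -0.5, 0, 0, 0, 0, 0.3], [104.5, -0.5, 0, 0, 0, 0, 0.3], [104.5, -0.5, 0, 0, 0, 0, 0.3], [104.5, -0.5, 0, 0, 0, 0, 0.3]]], "newtons": 30}}

```text
time: 3.75
ee_pos: [0.4445, 0.3737, 0.027]
tcp_rot: [-5.2, 89.9, 43.7]
wrist_force: [-1.1, 0.3, 5.7]
opening: 0.0445
```

Call:
{"fn": "apply_moves", "kwargs": {"rows": [[[-8, 0, 0, 0, 0, 0, 0.2], [-25, 0, 0, 0, 0, 0, 0.2], [-50, 0, 0, 0, 0, 0, 0.2], [-75, 0, 0, 0, 0, 0, 0.2], [-92, 0, 0, 0, 0, 0, 0.2], [-100, 0, 0, 0, 0, 0, 0.2], [-100, 0, 0, 0, 0, 0, 0.2]]]}}

```text
time: 4.45
ee_pos: [0.4447, 0.3738, 0.1281]
tcp_rot: [-7.9, 89.8, 41.0]
wrist_force: [0.4, -0.1, -1.4]
opening: 0.044
```

```bash
python3 - <<'E'
from h import *
c=comp(-.082)
plan((*c,.126),(*c,.031))
p=cams.camera('side'); save(p,'side2.png')
cv2.imwrite('pics/side2z.png',cv2.resize(p['pixels'][60:220,170:330],None,fx=3.5,fy=3.5)[...,::-1])
E
```

```text
t 4.45 pos [0.4447 0.3738 0.1281] rot [-0.0001  0.0039  0.0005] q [40.   8.1  2.1 83.8  0.  -8.8] open 0.044 F [ 0.4 -0.1 -1.4]
[0.6569 0.1078 0.126 ] -> [   2.  -334.8  -60.9]
[0.6569 0.1078 0.031 ] -> [  97.  -334.8  -61.3]
```

View pics/side2z.png

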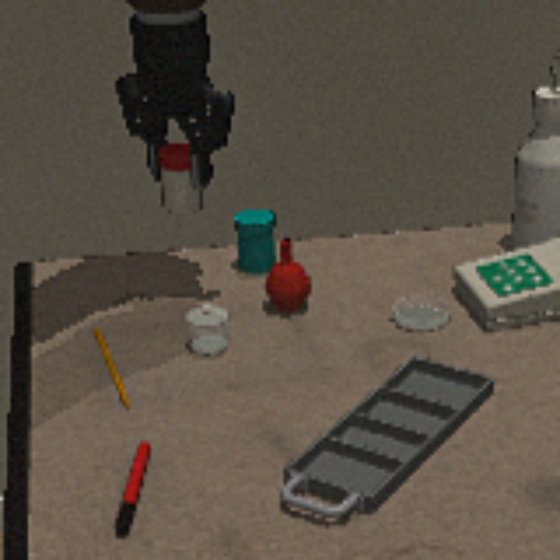

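The jar is held upright, lid between the pads at (180,155) in the zoomed view. Moving it to compartment 4.

Call:
{"fn": "apply_moves", "kwargs": {"rows": [[[0, -12, -2, 0, 0, 0, 0.2], [0, -36, -6, 0, 0, 0, 0.2], [0, -68, -12, 0, 0.002, 0, 0.2], [0, -104, -19, 0, 0.002, 0, 0.2], [0, -140, -26, 0, 0.004, 0, 0.2], [0, -176, -32, 0, 0.004, 0, 0.2], [0, -212, -39, 0, 0.004, 0, 0.2], [0, -248, -45, 0, 0.004, 0, 0.2], [0, -284, -52, 0, 0.004, 0, 0.2], [0, -312, -57, 0, 0.004, 0, 0.2], [0, -328, -60, 0, 0.004, 0, 0.2], [2, -334.8, -61, 0, 0.004, 0, 0.2], [2, -334.8, -61, 0, 0.004, 0, 0.2], [2, -334.8, -61, 0, 0.004, 0, 0.2]]]}}

```text
time: 5.9
ee_pos: [0.6559, 0.1083, 0.1245]
tcp_rot: [167.8, 89.9, -143.2]
wrist_force: [-0.6, 0.2, -1.1]
opening: 0.0441
```

```bash
python3 - <<'E'
from h import *
c=comp(-.082)
plan((*c,.126),(*c,.033),(*c,.031))
p=cams.camera('side'); save(p,'side3.png')
cv2.imwrite('pics/side3z.png',cv2.resize(p['pixels'][60:220,170:330],None,fx=3.5,fy=3.5)[...,::-1])
E
```

```text
t 5.9 pos [0.6559 0.1083 0.1245] rot [ 0.0008 -0.002  -0.0004] q [  9.4  20.3  16.2  86.1  -0.1 -39.5] open 0.0441 F [-0.6  0.2 -1.1]
[0.6569 0.1078 0.126 ] -> [-1.5 -1.1  0.3]
[0.6569 0.1078 0.033 ] -> [91.5 -1.1  0.5]
[0.6569 0.1078 0.031 ] -> [93.5 -1.1  0.5]
```

View pics/side3z.png

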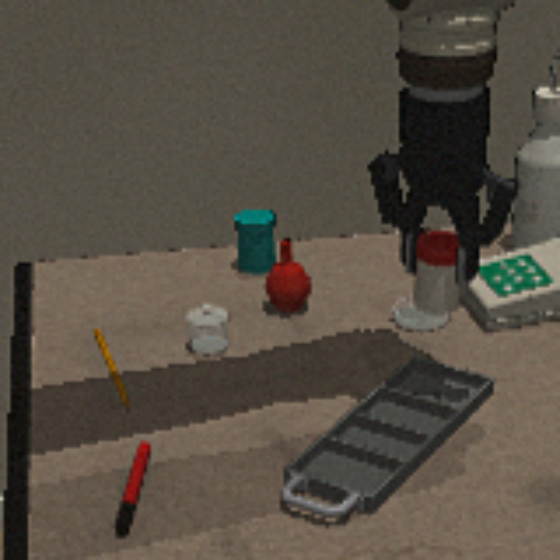

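Call:
{"fn": "apply_moves", "kwargs": {"rows": [[[6, 0, 0, 0, 0, 0, 0.2], [20, -0.5, 0.3, 0, -0.002, 0, 0.2], [40, -1.1, 0.4, 0, -0.002, 0, 0.2], [60, -1.1, 0.5, 0, -0.002, 0, 0.2], [75, -1.1, 0.5, 0, -0.002, 0, 0.2], [84, -1.1, 0.5, 0, -0.002, 0, 0.2], [89, -1.1, 0.5, 0, -0.002, 0, 0.2], [92, -1.1, 0.5, 0, -0.002, 0, 0.2], [93.5, -1.1, 0.5, 0, -0.002, 0, 0.2], [94, -1.1, 0.5, 0, -0.002, 0, 0.2], [94, -1.1, 0.5, 0, -0.002, 0, 0.2]]]}}

```text
time: 7.05
ee_pos: [0.6572, 0.1081, 0.0313]
tcp_rot: [-23.7, 89.9, 25.3]
wrist_force: [-0.7, 0.4, -1.6]
opening: 0.0441
```

```bash
python3 - <<'E'
from h import *
plan()
for n in('side','top'):
    p=cams.camera(n); save(p,n+'4.png')
    b=(60,170) if n=='side' else (100,170)
    cv2.imwrite(f'pics/{n}4z.png',cv2.resize(p['pixels'][b[0]:b[0]+160,b[1]:b[1]+160],None,fx=3.5,fy=3.5)[...,::-1])
E
```

```text
t 7.05 pos [0.6572 0.1081 0.0313] rot [0.0011 0.0009 0.0004] q [  9.3  21.4   7.4  75.9   0.  -39.6] open 0.0441 F [-0.7  0.4 -1.6]
```

View pics/side4z.png

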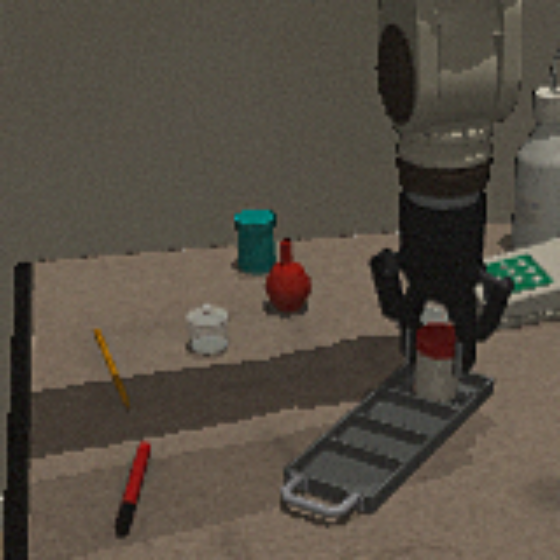

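The jar's foot is in compartment 4, at about (437,395) in the zoomed view. Lowering 1 mm more, then releasing and rising.

Call:
{"fn": "apply_moves", "kwargs": {"rows": [[[0.7, 0, 0, 0, 0, 0, 0.2], [1, 0, 0, 0, 0, 0, 0.2], [1, 0, 0, 0, 0, 0, 0.6], [1, 0, 0, 0, 0, 0, 0.7], [1, 0, 0, 0, 0, 0, 0.8], [1, 0, 0, 0, 0, 0, 0.8], [1, 0, 0, 0, 0, 0, 0.8], [-8, 0, 0, 0, 0, 0, 0.8], [-24, 0, 0, 0, 0, 0, 0.8], [-50, 0, 0, 0, 0, 0, 0.8], [-80, 0, 0, 0, 0, 0, 0.8], [-100, 0, 0, 0, 0, 0, 0.8], [-105, 0, 0, 0, 0, 0, 0.8], [-105, 0, 0, 0, 0, 0, 0.8]]]}}

```text
time: 8.55
ee_pos: [0.6577, 0.1081, 0.1378]
tcp_rot: [-35.0, 89.8, 14.0]
wrist_force: [0.0, -0.5, 0.5]
opening: 0.0683
```

```bash
python3 - <<'E'
from h import *
plan((.572,-.395,.126),(.572,-.395,.018))
for n in('side',):
    p=cams.camera(n); save(p,n+'5.png'); C=cloud(p); c=comp(-.082)
    m=(np.hypot(C[...,0]-c[0],C[...,1]-c[1])<.045)&(C[...,2]>.025)&(C[...,2]<.08)&(p['range_z']>0); Q=C[m]; print(len(Q),Q.min(0).round(3),Q.max(0).round(3))
    b=(60,170) if n=='side' else (100,170)
    cv2.imwrite(f'pics/{n}5z.png',cv2.resize(p['pixels'][b[0]:b[0]+160,b[1]:b[1]+160],None,fx=3.5,fy=3.5)[...,::-1])
E
```

```text
t 8.55 pos [0.6577 0.1081 0.1378] rot [0.0011 0.0027 0.0019] q [  9.3  20.2  17.7  87.3   0.  -39.6] open 0.0683 F [ 0.  -0.5  0.5]
[ 0.572 -0.395  0.126] -> [  11.1 -265.7 -435.8]
[ 0.572 -0.395  0.018] -> [ 119.1 -265.5 -436. ]
206 [0.634 0.085 0.025] [0.68  0.128 0.069]
```

View pics/side5z.png

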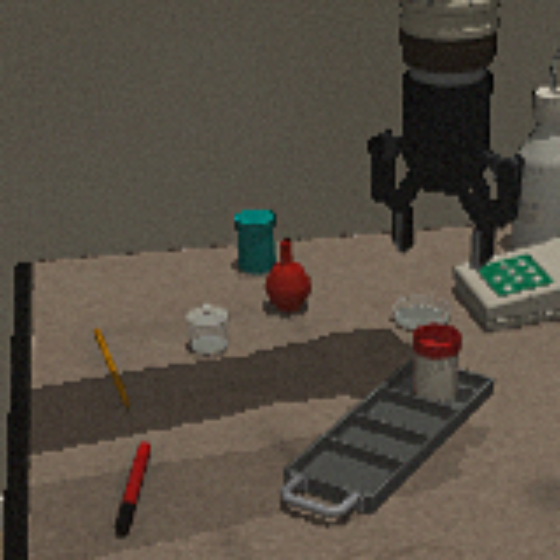

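The jar stands upright in compartment 4, at (437,360). Next is the clear slim bottle.

Call:
{"fn": "apply_moves", "kwargs": {"rows": [[[0, -8, -13, 0, 0, 0, 0.8], [0, -24, -40, 0, 0, 0, 0.8], [0, -45, -74, 0, 0.002, 0.001, 0.8], [0, -66, -108, 0, 0.002, 0.002, 0.8], [0, -87, -142, 0, 0.002, 0.002, 0.8], [0, -108, -177, 0, 0.002, 0.002, 0.8], [0, -129, -211, 0, 0.002, 0.002, 0.8], [2, -150, -246, 0, 0.002, 0.002, 0.8], [4, -171, -280, 0, 0.002, 0.002, 0.8], [6, -192, -315, 0, 0.002, 0.002, 0.8], [8, -213, -350, 0, 0.002, 0.002, 0.8], [10, -233, -383, 0, 0.002, 0.002, 0.8], [11, -250, -410, 0, 0.002, 0.002, 0.8], [11, -261, -428, 0, 0.002, 0.002, 0.8], [11, -265.7, -436, 0, 0.002, 0.002, 0.8], [11, -265.7, -436, 0, 0.002, 0.002, 0.8], [11, -265.7, -436, 0, 0.002, 0.002, 0.8], [11, -265.7, -436, 0, 0.002, 0.002, 0.8]]]}}

```text
time: 10.4
ee_pos: [0.5718, -0.3939, 0.1252]
tcp_rot: [116.7, 89.9, 165.7]
wrist_force: [0.4, -0.2, -0.3]
opening: 0.0685
```

```bash
python3 - <<'E'
from h import *
plan((.572,-.395,.126),(.572,-.395,.018))
p=cams.camera('side'); save(p,'side6.png')
cv2.imwrite('pics/side6z.png',cv2.resize(p['pixels'][170:340,210:370],None,fx=3.5,fy=3.5)[...,::-1])
E
```

```text
t 10.4 pos [ 0.5718 -0.3939  0.1252] rot [ 0.0027 -0.0007 -0.0014] q [-34.5  24.6  22.   87.5  -0.  -83.6] open 0.0685 F [ 0.4 -0.2 -0.3]
[ 0.572 -0.395  0.126] -> [-0.8 -0.8 -0.7]
[ 0.572 -0.395  0.018] -> [107.2  -1.   -0.6]
```

View pics/side6z.png

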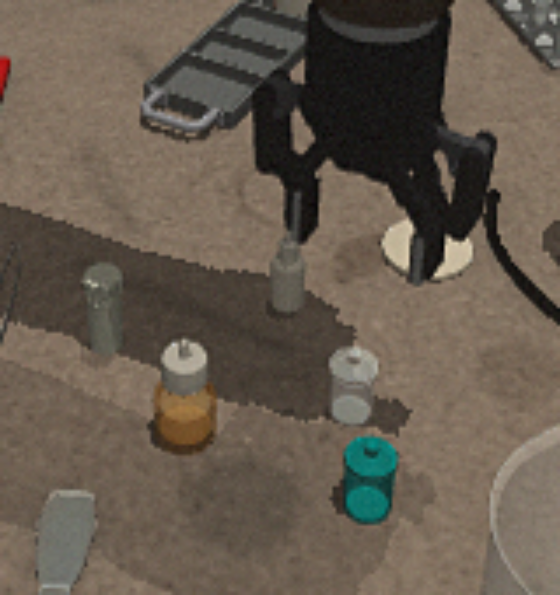

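The jaws sit above the clear slim bottle at (353,385), clear of the turquoise twin at (370,480).

Call:
{"fn": "apply_moves", "kwargs": {"rows": [[[10, 0, 0, 0, 0, 0, 0.8], [28, -1, -0.6, 0, 0, 0, 0.8], [48, -1, -0.6, 0, 0, 0, 0.8], [68, -1, -0.6, 0, 0, 0, 0.8], [86, -1, -0.6, 0, 0, 0, 0.8], [99, -1, -0.6, 0, 0, 0, 0.8], [106, -1, -0.6, 0, 0, 0, 0.8], [107, -1, -0.6, 0, 0, 0, 0.8], [107, -1, -0.6, 0, 0, 0, 0.5], [107, -1, -0.6, 0, 0, 0, 0.4], [107, -1, -0.6, 0, 0, 0, 0.3], [107, -1, -0.6, 0, 0, 0, 0.2], [107, -1, -0.6, 0, 0, 0, 0.2], [107, -1, -0.6, 0, 0, 0, 0.2], [107, -1, -0.6, 0, 0, 0, 0.2], [107, -1, -0.6, 0, 0, 0, 0.2]]], "newtons": 30}}

```text
time: 12.05
ee_pos: [0.5725, -0.3953, 0.0193]
tcp_rot: [-153.2, 90.0, -104.2]
wrist_force: [-0.9, 0.0, 5.0]
opening: 0.0301
```

Call:
{"fn": "apply_moves", "kwargs": {"rows": [[[-8, 0, 0, 0, 0, 0, 0.1], [-25, 0, 0, 0, 0, 0, 0.1], [-50, 0, 0, 0, 0, 0, 0.1], [-75, 0, 0, 0, 0, 0, 0.1], [-95, 0, 0, 0, 0, 0, 0.1], [-108, 0, 0, 0, 0, 0, 0.1], [-108, 0, 0, 0, 0, 0, 0.1]]]}}

```text
time: 12.75
ee_pos: [0.5732, -0.3958, 0.1294]
tcp_rot: [-94.3, 89.8, -45.3]
wrist_force: [0.3, -0.1, -0.3]
opening: 0.0303
```

```bash
python3 - <<'E'
from h import *
c=comp(-.022)
plan((*c,.126),(*c,.022))
p=cams.camera('side'); save(p,'side7.png')
cv2.imwrite('pics/side7z.png',cv2.resize(p['pixels'][170:340,210:370],None,fx=3.5,fy=3.5)[...,::-1])
E
```

```text
t 12.75 pos [ 0.5732 -0.3958  0.1294] rot [ 0.0027 -0.0002  0.0032] q [-34.6  24.7  22.6  87.7  -0.  -83.7] open 0.0303 F [ 0.3 -0.1 -0.3]
[0.6175 0.0626 0.126 ] -> [  2.5 266.9 375.2]
[0.6175 0.0626 0.022 ] -> [106.5 267.3 375.2]
```

View pics/side7z.png

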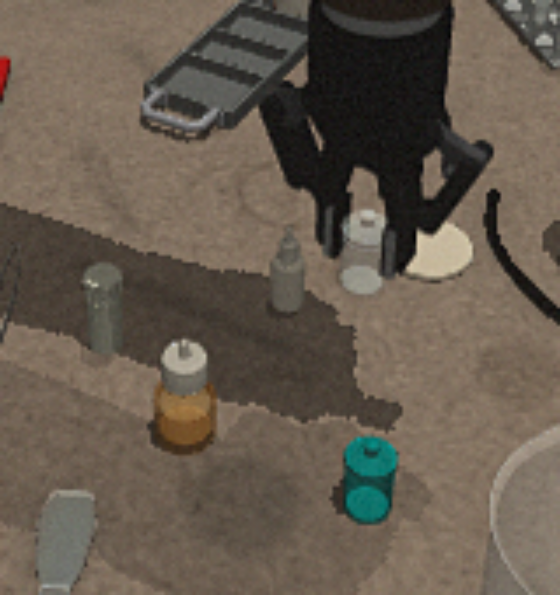

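The slim bottle hangs upright in the jaws at (363,250). Now to compartment 3.

Call:
{"fn": "apply_moves", "kwargs": {"rows": [[[0, 8, 11, 0, 0, 0, 0.1], [0, 24, 34, 0, 0, 0.002, 0.1], [0, 45, 63, 0, 0, 0.003, 0.1], [0, 66, 93, 0, 0, 0.003, 0.1], [0, 88, 123, 0, 0, 0.003, 0.1], [0, 110, 154, 0, 0, 0.003, 0.1], [0, 132, 185, 0, 0, 0.003, 0.1], [0, 154, 216, 0, 0, 0.003, 0.1], [0, 176, 247, 0, 0, 0.003, 0.1], [0, 198, 278, 0, 0, 0.003, 0.1], [0, 220, 309, 0, 0, 0.003, 0.1], [0, 240, 337, 0, 0, 0.003, 0.1], [0, 256, 360, 0, 0, 0.003, 0.1], [1, 265, 372, 0, 0, 0.003, 0.1], [2, 267, 375.2, 0, 0, 0.003, 0.1], [2, 267, 375.2, 0, 0, 0.003, 0.1], [2, 267, 375.2, 0, 0, 0.003, 0.1]]]}}

```text
time: 14.5
ee_pos: [0.6168, 0.0618, 0.1249]
tcp_rot: [118.9, 89.9, 167.9]
wrist_force: [0.1, -0.7, 0.1]
opening: 0.0297
```

```bash
python3 - <<'E'
from h import *
c=comp(-.022)
plan((*c,.126),(*c,.0235))
E
```

```text
t 14.5 pos [0.6168 0.0618 0.1249] rot [ 0.0017 -0.001  -0.0018] q [  5.7  13.9   8.4  84.6   0.  -43.3] open 0.0297 F [ 0.1 -0.7  0.1]
[0.6175 0.0626 0.126 ] -> [-1.1  0.   1. ]
[0.6175 0.0626 0.0235] -> [101.4  -0.2   1.1]
```

Call:
{"fn": "apply_moves", "kwargs": {"rows": [[[8, 0, 0.5, 0, 0, -0.001, 0.1], [24, 0, 1, 0, 0, -0.001, 0.1], [44, 0, 1, 0, 0, -0.001, 0.1], [64, 0, 1, 0, 0, -0.001, 0.1], [81, 0, 1, 0, 0, -0.001, 0.1], [92, 0, 1, 0, 0, -0.001, 0.1], [97, 0, 1, 0, 0, -0.001, 0.1], [100, 0, 1, 0, 0, -0.001, 0.1], [101.4, 0, 1, 0, 0, -0.001, 0.1], [102, 0, 1, 0, 0, -0.001, 0.1], [102, 0, 1, 0, 0, -0.001, 0.1]]]}}

```text
time: 15.6
ee_pos: [0.6175, 0.0627, 0.0234]
tcp_rot: [138.9, 90.0, -172.1]
wrist_force: [-1.1, -0.4, -0.6]
opening: 0.0303
```

```bash
python3 - <<'E'
from h import *
plan()
p=cams.camera('side'); save(p,'side8.png')
cv2.imwrite('pics/side8z.png',cv2.resize(p['pixels'][60:220,190:350],None,fx=3.5,fy=3.5)[...,::-1])
E
```

```text
t 15.6 pos [0.6175 0.0627 0.0234] rot [ 0.0017 -0.0004 -0.0004] q [  5.8  15.6  -0.8  73.6  -0.  -43.2] open 0.0303 F [-1.1 -0.4 -0.6]
```

View pics/side8z.png

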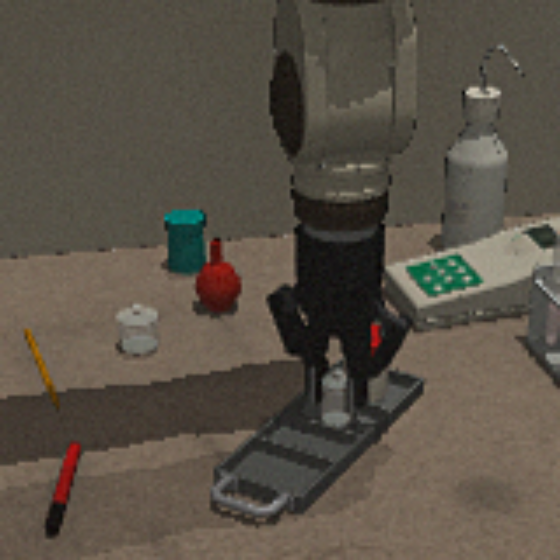

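The slim bottle is in compartment 3 at (337,405). Releasing it.

Call:
{"fn": "apply_moves", "kwargs": {"rows": [[[0.7, 0, 0, 0, 0, 0, 0.1], [0.7, 0, 0, 0, 0, 0, 0.1], [0.7, 0, 0, 0, 0, 0, 0.45], [0.7, 0, 0, 0, 0, 0, 0.6], [0.7, 0, 0, 0, 0, 0, 0.7], [0.7, 0, 0, 0, 0, 0, 0.7], [0.7, 0, 0, 0, 0, 0, 0.7], [-8, 0, 0, 0, 0, 0, 0.7], [-24, 0, 0, 0, 0, 0, 0.7], [-50, 0, 0, 0, 0, 0, 0.7], [-80, 0, 0, 0, 0, 0, 0.7], [-105, 0, 0, 0, 0, 0, 0.7], [-112, 0, 0, 0, 0, 0, 0.7], [-112, 0, 0, 0, 0, 0, 0.7]]]}}

```text
time: 17.05
ee_pos: [0.6184, 0.0628, 0.1375]
tcp_rot: [-44.1, 89.8, 4.9]
wrist_force: [-0.2, 0.7, 0.5]
opening: 0.0599
```

```bash
python3 - <<'E'
from h import *
plan((.556,-.286,.126),(.556,-.286,.011))
p=cams.camera('side'); save(p,'side9.png')
cv2.imwrite('pics/side9z.png',cv2.resize(p['pixels'][60:220,190:350],None,fx=3.5,fy=3.5)[...,::-1])
E
```

```text
t 17.05 pos [0.6184 0.0628 0.1375] rot [0.0018 0.0019 0.0018] q [  5.8  13.8   9.7  85.7  -0.  -43.2] open 0.0599 F [-0.2  0.7  0.5]
[ 0.556 -0.286  0.126] -> [  11.3 -181.7 -304.2]
[ 0.556 -0.286  0.011] -> [ 126.3 -181.5 -304.4]
```

View pics/side9z.png

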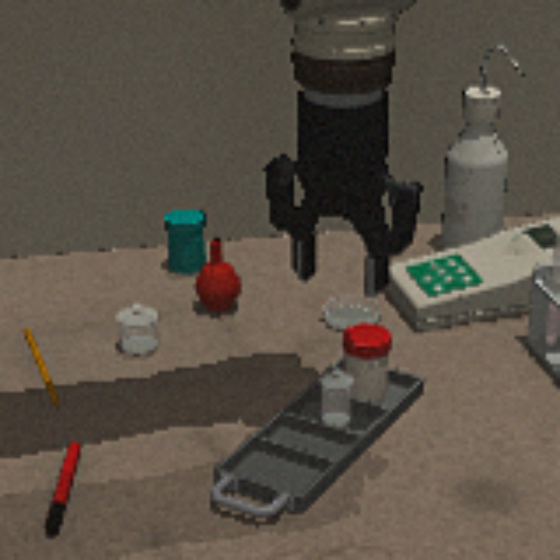

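The jar at (367,362) and the slim bottle at (337,400) both stand in their compartments. Next is the dropper.

Call:
{"fn": "apply_moves", "kwargs": {"rows": [[[0, -7, -11, 0, 0, 0, 0.7], [0, -22, -36, 0, 0.002, 0.001, 0.7], [0, -42, -70, 0, 0.002, 0.002, 0.7], [0, -63, -105, 0, 0.002, 0.002, 0.7], [2, -84, -140, 0, 0.002, 0.002, 0.7], [4, -105, -175, 0, 0.002, 0.002, 0.7], [6, -126, -210, 0, 0.002, 0.002, 0.7], [8, -146, -244, 0, 0.002, 0.002, 0.7], [10, -163, -273, 0, 0.002, 0.002, 0.7], [11, -176, -294, 0, 0.002, 0.002, 0.7], [11, -181.6, -304, 0, 0.002, 0.002, 0.7], [11, -181.6, -304.3, 0, 0.002, 0.002, 0.7], [11, -181.6, -304.3, 0, 0.002, 0.002, 0.7]]]}}

```text
time: 18.4
ee_pos: [0.555, -0.2855, 0.1244]
tcp_rot: [123.5, 89.8, 172.5]
wrist_force: [-0.9, 0.1, 0.2]
opening: 0.0595
```

```bash
python3 - <<'E'
from h import *
plan((.556,-.286,.126),(.556,-.286,.011))
p=cams.camera('side'); save(p,'side10.png')
cv2.imwrite('pics/side10z.png',cv2.resize(p['pixels'][170:340,210:370],None,fx=3.5,fy=3.5)[...,::-1])
E
```

```text
t 18.4 pos [ 0.555  -0.2855  0.1244] rot [ 0.0017 -0.0018 -0.0027] q [-27.2  14.5   9.1  84.8  -0.1 -76.2] open 0.0595 F [-0.9  0.1  0.2]
[ 0.556 -0.286  0.126] -> [-1.6 -1.1  0.3]
[ 0.556 -0.286  0.011] -> [113.4  -1.4   0.5]
```

View pics/side10z.png

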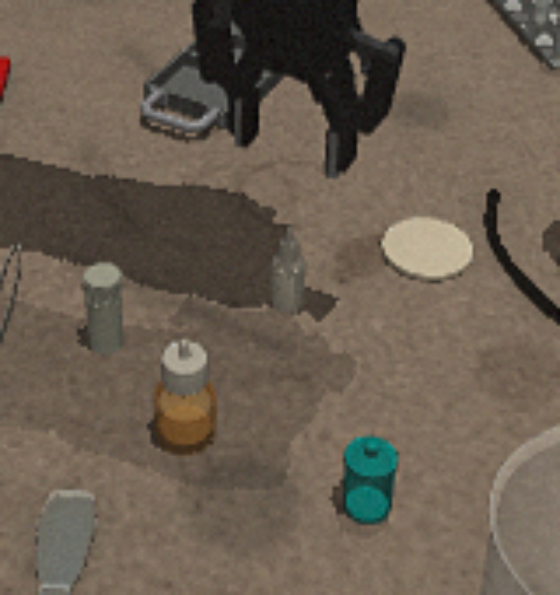

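Call:
{"fn": "apply_moves", "kwargs": {"rows": [[[10, -0.5, 0, 0, 0, 0, 0.7], [28, -1.4, 0.5, 0, 0, -0.002, 0.7], [50, -1.4, 0.5, 0, 0, -0.002, 0.7], [72, -1.4, 0.5, 0, 0, -0.002, 0.7], [92, -1.4, 0.5, 0, 0, -0.002, 0.7], [105, -1.4, 0.5, 0, 0, -0.002, 0.7], [112, -1.4, 0.5, 0, 0, -0.002, 0.7], [113, -1.4, 0.5, 0, 0, -0.002, 0.7], [113, -1.4, 0.5, 0, 0, -0.002, 0.4], [113, -1.4, 0.5, 0, 0, -0.002, 0.3], [113, -1.4, 0.5, 0, 0, -0.002, 0.2], [113, -1.4, 0.5, 0, 0, -0.002, 0.1], [113, -1.4, 0.5, 0, 0, -0.002, 0.1], [113, -1.4, 0.5, 0, 0, -0.002, 0.1], [113, -1.4, 0.5, 0, 0, -0.002, 0.1], [113, -1.4, 0.5, 0, 0, -0.002, 0.1]]], "newtons": 25}}

```text
time: 20.05
ee_pos: [0.5569, -0.2859, 0.0127]
tcp_rot: [-132.0, 89.9, -82.9]
wrist_force: [0.1, -0.0, 5.8]
opening: 0.0228
```

Call:
{"fn": "apply_moves", "kwargs": {"rows": [[[-8, 0, 0, 0, 0, 0, 0.05], [-25, 0, 0, 0, 0, 0, 0.05], [-50, 0, 0, 0, 0, 0, 0.05], [-75, 0, 0, 0, 0, 0, 0.05], [-98, 0, 0, 0, 0, 0, 0.05], [-112, 0, 0, 0, 0, 0, 0.05], [-112, 0, 0, 0, 0, 0, 0.05]]]}}

```text
time: 20.75
ee_pos: [0.5577, -0.2862, 0.127]
tcp_rot: [-95.0, 89.7, -46.0]
wrist_force: [0.3, -0.1, -0.0]
opening: 0.0228
```

```bash
python3 - <<'E'
from h import *
c=comp(.029)
plan((*c,.126),(*c,.017))
p=cams.camera('side'); save(p,'side11.png')
cv2.imwrite('pics/side11z.png',cv2.resize(p['pixels'][170:340,210:370],None,fx=3.5,fy=3.5)[...,::-1])
E
```

```text
t 20.75 pos [ 0.5577 -0.2862  0.127 ] rot [ 0.0024 -0.0004  0.0047] q [-27.1  14.5   9.3  84.6  -0.1 -76.2] open 0.0228 F [ 0.3 -0.1 -0. ]
[0.5839 0.0241 0.126 ] -> [1.000e-01 1.836e+02 2.515e+02]
[0.5839 0.0241 0.017 ] -> [109.1 184.2 251.6]
```

View pics/side11z.png

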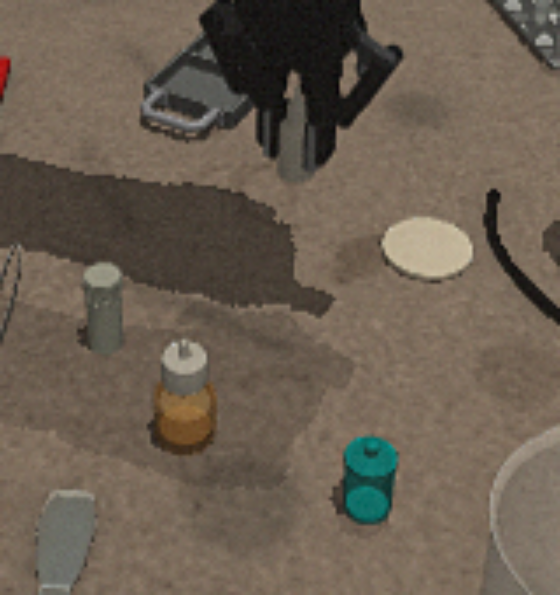

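The dropper is held at (295,150). Moving it to compartment 2.

Call:
{"fn": "apply_moves", "kwargs": {"rows": [[[0, 7, 9, 0, 0, 0, 0.05], [0, 21, 29, 0, 0, 0.003, 0.05], [0, 42, 58, 0, 0, 0.005, 0.05], [0, 63, 87, 0, 0, 0.005, 0.05], [0, 85, 116, 0, 0, 0.005, 0.05], [0, 106, 145, 0, 0, 0.005, 0.05], [0, 127, 174, 0, 0, 0.005, 0.05], [0, 147, 202, 0, 0, 0.005, 0.05], [0, 164, 225, 0, 0, 0.005, 0.05], [0, 177, 243, 0, 0, 0.005, 0.05], [0, 183, 251, 0, 0, 0.005, 0.05], [0, 183.6, 251.5, 0, 0, 0.005, 0.05], [0, 183.6, 251.5, 0, 0, 0.005, 0.05]]]}}

```text
time: 22.1
ee_pos: [0.583, 0.0241, 0.1239]
tcp_rot: [120.2, 89.8, 169.2]
wrist_force: [-0.1, -0.1, -0.4]
opening: 0.0228
```

```bash
python3 - <<'E'
from h import *
c=comp(.029)
plan((*c,.126),(*c,.0165))
E
```

```text
t 22.1 pos [0.583  0.0241 0.1239] rot [ 0.0026 -0.0018 -0.003 ] q [  2.3   9.    2.6  83.8   0.  -46.7] open 0.0228 F [-0.1 -0.1 -0.4]
[0.5839 0.0241 0.126 ] -> [-2.1 -0.6  0.7]
[0.5839 0.0241 0.0165] -> [107.4  -1.    0.9]
```

Call:
{"fn": "apply_moves", "kwargs": {"rows": [[[8, 0, 0.5, 0, -0.001, -0.002, 0.05], [24, -0.8, 0.8, 0, -0.001, -0.003, 0.05], [45, -1, 0.9, 0, -0.001, -0.003, 0.05], [67, -1, 0.9, 0, -0.001, -0.003, 0.05], [85, -1, 0.9, 0, -0.001, -0.003, 0.05], [96, -1, 0.9, 0, -0.001, -0.003, 0.05], [102, -1, 0.9, 0, -0.001, -0.003, 0.05], [105.5, -1, 0.9, 0, -0.001, -0.003, 0.05], [107.3, -1, 0.9, 0, -0.001, -0.003, 0.05], [107.8, -1, 0.9, 0, -0.001, -0.003, 0.05], [107.8, -1, 0.9, 0, -0.001, -0.003, 0.05]]]}}

```text
time: 23.2
ee_pos: [0.5844, 0.0241, 0.0167]
tcp_rot: [-100.0, 90.0, -51.0]
wrist_force: [0.2, 0.3, -0.1]
opening: 0.023
```

```bash
python3 - <<'E'
from h import *
plan()
p=cams.camera('side'); save(p,'side12.png')
cv2.imwrite('pics/side12z.png',cv2.resize(p['pixels'][60:220,190:350],None,fx=3.5,fy=3.5)[...,::-1])
E
```

```text
t 23.2 pos [0.5844 0.0241 0.0167] rot [ 0.0026 -0.0001  0.0007] q [  2.4  11.   -7.   71.9  -0.  -46.7] open 0.023 F [ 0.2  0.3 -0.1]
```

View pics/side12z.png

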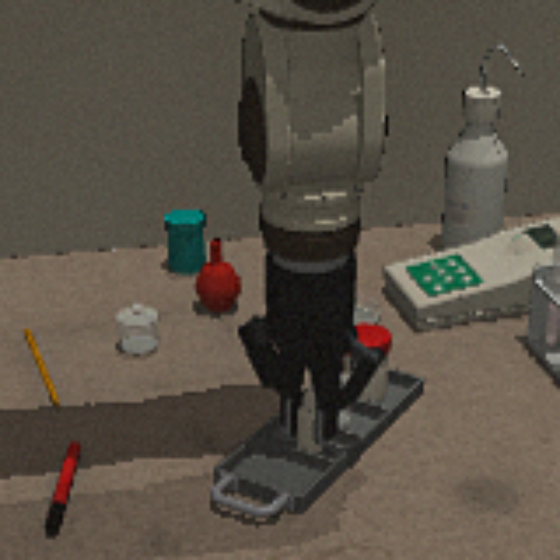

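The dropper is down in compartment 2 at (308,425). I'll open only to about 40 mm so the fingers stay inside the walls, then rise.

Call:
{"fn": "apply_moves", "kwargs": {"rows": [[[0.7, 0, 0, 0, 0, 0, 0.1], [0.7, 0, 0, 0, 0, 0, 0.1], [0.7, 0, 0, 0, 0, 0, 0.35], [0.7, 0, 0, 0, 0, 0, 0.45], [0.7, 0, 0, 0, 0, 0, 0.45], [0.7, 0, 0, 0, 0, 0, 0.45], [-8, 0, 0, 0, 0, 0, 0.45], [-24, 0, 0, 0, 0, 0, 0.45], [-48, 0, 0, 0, 0, 0, 0.45], [-75, 0, 0, 0, 0, 0, 0.45], [-100, 0, 0, 0, 0, 0, 0.7], [-119, 0, 0, 0, 0, 0, 0.8], [-119, 0, 0, 0, 0, 0, 0.8]]]}}

```text
time: 24.55
ee_pos: [0.5857, 0.0243, 0.1394]
tcp_rot: [-52.2, 89.7, -3.2]
wrist_force: [-0.1, -0.0, -0.1]
opening: 0.0683
```

```bash
python3 - <<'E'
from h import *
plan((.465,-.393,.14),(.465,-.393,.021))
p=cams.camera('side'); save(p,'side13.png')
cv2.imwrite('pics/side13z.png',cv2.resize(p['pixels'][60:220,190:350],None,fx=3.5,fy=3.5)[...,::-1])
E
```

```text
t 24.55 pos [0.5857 0.0243 0.1394] rot [0.0027 0.0035 0.0045] q [  2.4   8.7   4.   85.   -0.  -46.7] open 0.0683 F [-0.1 -0.  -0.1]
[ 0.465 -0.393  0.14 ] -> [  -1.1 -182.3 -394.3]
[ 0.465 -0.393  0.021] -> [ 117.9 -181.8 -394.7]
```

View pics/side13z.png

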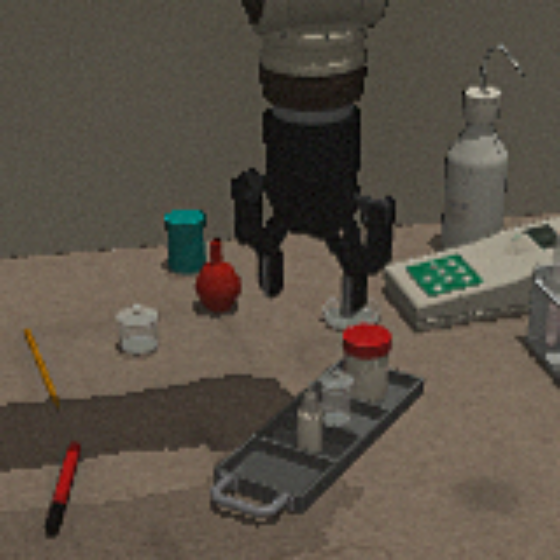

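All three stand upright, the dropper at (310,425). Last is the amber bottle.

Call:
{"fn": "apply_moves", "kwargs": {"rows": [[[0, -6, -12, 0, 0, 0, 0.8], [0, -17, -37, 0, 0.002, 0.002, 0.8], [0, -33, -71, 0, 0.003, 0.004, 0.8], [0, -49, -106, 0, 0.003, 0.004, 0.8], [0, -65, -141, 0, 0.003, 0.004, 0.8], [0, -81, -176, 0, 0.003, 0.004, 0.8], [0, -97, -211, 0, 0.003, 0.004, 0.8], [0, -113, -246, 0, 0.003, 0.004, 0.8], [0, -129, -280, 0, 0.003, 0.004, 0.8], [0, -145, -314, 0, 0.003, 0.004, 0.8], [0, -159, -345, 0, 0.003, 0.004, 0.8], [0, -171, -370, 0, 0.003, 0.004, 0.8], [-1, -179, -388, 0, 0.003, 0.004, 0.8], [-1, -182.3, -394.3, 0, 0.003, 0.004, 0.8], [-1, -182.3, -394.3, 0, 0.003, 0.004, 0.8], [-1, -182.3, -394.3, 0, 0.003, 0.004, 0.8]]]}}

```text
time: 26.2
ee_pos: [0.4642, -0.3924, 0.1376]
tcp_rot: [112.4, 89.9, 161.4]
wrist_force: [0.6, 0.5, 0.2]
opening: 0.0682
```

```bash
python3 - <<'E'
from h import *
plan((.465,-.393,.14),(.465,-.393,.021))
p=cams.camera('side'); save(p,'side14.png')
cv2.imwrite('pics/side14z.png',cv2.resize(p['pixels'][170:340,210:370],None,fx=3.5,fy=3.5)[...,::-1])
E
```

```text
t 26.2 pos [ 0.4642 -0.3924  0.1376] rot [ 0.0028 -0.0009 -0.0022] q [-40.2  12.2   7.8  85.7  -0.1 -89.2] open 0.0682 F [0.6 0.5 0.2]
[ 0.465 -0.393  0.14 ] -> [-2.4 -1.   0.1]
[ 0.465 -0.393  0.021] -> [116.6  -1.3   0.2]
```

View pics/side14z.png

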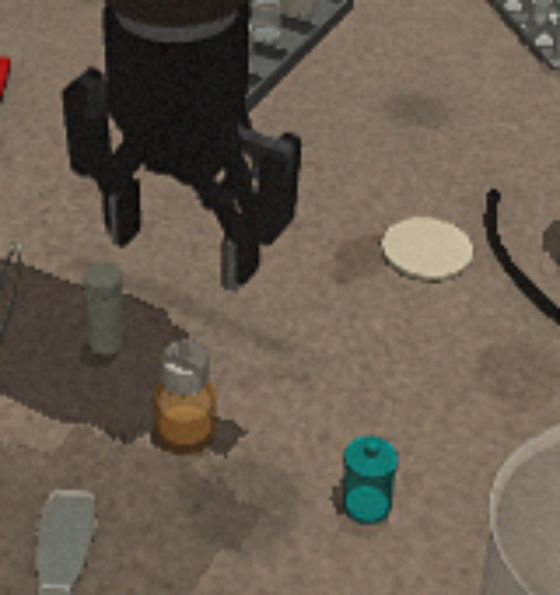

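Call:
{"fn": "apply_moves", "kwargs": {"rows": [[[10, -0.5, 0, 0, 0, 0, 0.75], [28, -1.3, 0.2, 0, 0, -0.002, 0.7], [50, -1.3, 0.2, 0, 0, -0.002, 0.7], [72, -1.3, 0.2, 0, 0, -0.002, 0.7], [92, -1.3, 0.2, 0, 0, -0.002, 0.7], [107, -1.3, 0.2, 0, 0, -0.002, 0.7], [115, -1.3, 0.2, 0, 0, -0.002, 0.7], [116.5, -1.3, 0.2, 0, 0, -0.002, 0.7], [116.5, -1.3, 0.2, 0, 0, -0.002, 0.5], [116.5, -1.3, 0.2, 0, 0, -0.002, 0.4], [116.5, -1.3, 0.2, 0, 0, -0.002, 0.3], [116.5, -1.3, 0.2, 0, 0, -0.002, 0.3], [116.5, -1.3, 0.2, 0, 0, -0.002, 0.3], [116.5, -1.3, 0.2, 0, 0, -0.002, 0.3], [116.5, -1.3, 0.2, 0, 0, -0.002, 0.3]]], "newtons": 30}}

```text
time: 27.75
ee_pos: [0.4658, -0.3932, 0.0225]
tcp_rot: [-112.5, 89.9, -63.4]
wrist_force: [-0.0, 1.5, 6.3]
opening: 0.0379
```

Call:
{"fn": "apply_moves", "kwargs": {"rows": [[[-8, 0, 0, 0, 0, 0, 0.2], [-25, 0, 0, 0, 0, 0, 0.2], [-50, 0, 0, 0, 0, 0, 0.2], [-75, 0, 0, 0, 0, 0, 0.2], [-100, 0, 0, 0, 0, 0, 0.2], [-118, 0, 0, 0, 0, 0, 0.2], [-118, 0, 0, 0, 0, 0, 0.2]]]}}

```text
time: 28.45
ee_pos: [0.4666, -0.3938, 0.1437]
tcp_rot: [-96.8, 89.6, -47.7]
wrist_force: [-0.1, -1.0, 0.4]
opening: 0.0376
```

```bash
python3 - <<'E'
from h import *
c=comp(.084)
plan((*c,.14),(*c,.025))
p=cams.camera('side'); save(p,'side15.png')
cv2.imwrite('pics/side15z.png',cv2.resize(p['pixels'][170:340,210:370],None,fx=3.5,fy=3.5)[...,::-1])
E
```

```text
t 28.45 pos [ 0.4666 -0.3938  0.1437] rot [ 0.0033 -0.0008  0.0066] q [-40.1  12.    8.3  85.9  -0.1 -89.2] open 0.0376 F [-0.1 -1.   0.4]
[ 0.5478 -0.0173  0.14  ] -> [  2.3 185.3 337.7]
[ 0.5478 -0.0173  0.025 ] -> [117.3 186.  337.8]
```

View pics/side15z.png

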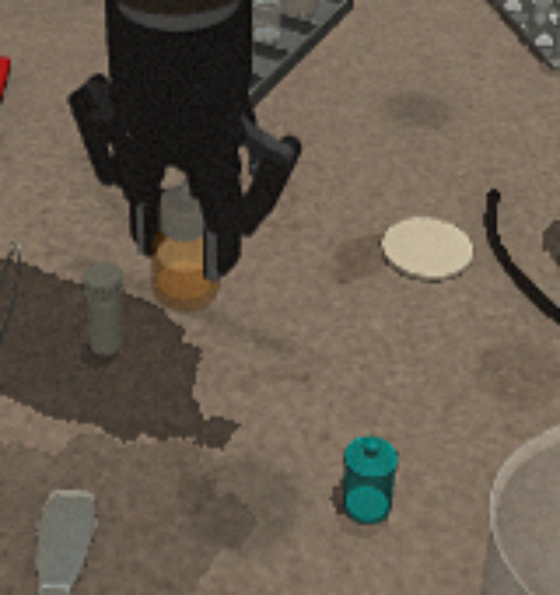

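The amber bottle is held upright at (183,265), and the vial at (103,310) is undisturbed. Moving to compartment 1.

Call:
{"fn": "apply_moves", "kwargs": {"rows": [[[0, 6, 11, 0, 0, 0, 0.2], [0, 18, 33, 0, 0, 0.003, 0.2], [0, 35, 64, 0, 0, 0.006, 0.2], [0, 52, 95, 0, 0, 0.006, 0.2], [0, 69, 126, 0, 0, 0.006, 0.2], [0, 86, 157, 0, 0, 0.006, 0.2], [0, 103, 188, 0, 0, 0.006, 0.2], [0, 120, 219, 0, 0, 0.006, 0.2], [0, 137, 250, 0, 0, 0.006, 0.2], [0, 153, 279, 0, 0, 0.006, 0.2], [0, 167, 305, 0, 0, 0.006, 0.2], [0, 178, 325, 0, 0, 0.006, 0.2], [1, 184, 335, 0, 0, 0.006, 0.2], [2, 185.3, 337.7, 0, 0, 0.006, 0.2], [2, 185.3, 337.7, 0, 0, 0.006, 0.2], [2, 185.3, 337.7, 0, 0, 0.006, 0.2]]]}}

```text
time: 30.1
ee_pos: [0.547, -0.0176, 0.1383]
tcp_rot: [123.5, 89.9, 172.5]
wrist_force: [0.1, -0.3, -0.1]
opening: 0.0375
```

```bash
python3 - <<'E'
from h import *
c=comp(.084)
plan((*c,.14),(*c,.0263))
E
```

```text
t 30.1 pos [ 0.547  -0.0176  0.1383] rot [ 0.0025 -0.0013 -0.002 ] q [ -1.9   3.9  -1.4  84.9   0.  -50.9] open 0.0375 F [ 0.1 -0.3 -0.1]
[ 0.5478 -0.0173  0.14  ] -> [-1.7 -0.4  0.8]
[ 0.5478 -0.0173  0.0263] -> [112.   -0.6   0.9]
```

Call:
{"fn": "apply_moves", "kwargs": {"rows": [[[8, 0, 0.5, 0, -0.001, -0.002, 0.2], [24, -0.6, 0.9, 0, -0.001, -0.002, 0.2], [46, -0.6, 0.9, 0, -0.001, -0.002, 0.2], [68, -0.6, 0.9, 0, -0.001, -0.002, 0.2], [88, -0.6, 0.9, 0, -0.001, -0.002, 0.2], [100, -0.6, 0.9, 0, -0.001, -0.002, 0.2], [106, -0.6, 0.9, 0, -0.001, -0.002, 0.2], [110, -0.6, 0.9, 0, -0.001, -0.002, 0.2], [112, -0.6, 0.9, 0, -0.001, -0.002, 0.2], [112.5, -0.6, 0.9, 0, -0.001, -0.002, 0.2], [112.5, -0.6, 0.9, 0, -0.001, -0.002, 0.2]]]}}

```text
time: 31.2
ee_pos: [0.5482, -0.0173, 0.0265]
tcp_rot: [-70.3, 89.9, -21.3]
wrist_force: [-0.1, -0.5, 1.1]
opening: 0.0379
```

```bash
python3 - <<'E'
from h import *
plan()
p=cams.camera('side'); save(p,'side16.png')
cv2.imwrite('pics/side16z.png',cv2.resize(p['pixels'][60:220,190:350],None,fx=3.5,fy=3.5)[...,::-1])
E
```

```text
t 31.2 pos [ 0.5482 -0.0173  0.0265] rot [0.0025 0.0003 0.0009] q [ -1.8   5.8 -11.7  72.4  -0.  -50.8] open 0.0379 F [-0.1 -0.5  1.1]
```

View pics/side16z.png

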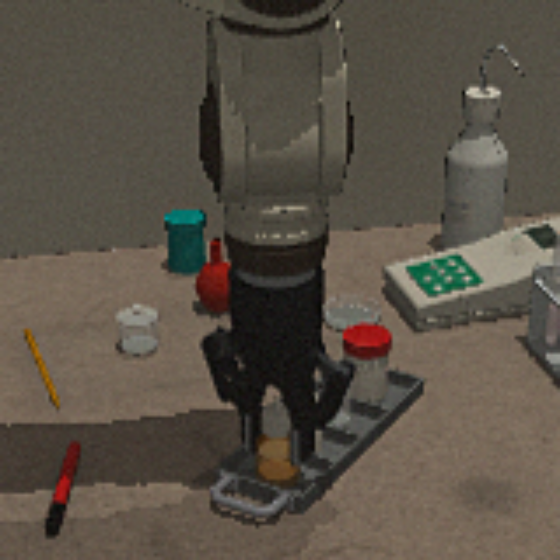

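The amber bottle is in compartment 1 at (277,455). Releasing, rising and moving clear for the final look.

Call:
{"fn": "apply_moves", "kwargs": {"rows": [[[0.7, 0, 0, 0, 0, 0, 0.2], [0.7, 0, 0, 0, 0, 0, 0.2], [0.7, 0, 0, 0, 0, 0, 0.55], [0.7, 0, 0, 0, 0, 0, 0.7], [0.7, 0, 0, 0, 0, 0, 0.7], [0.7, 0, 0, 0, 0, 0, 0.7], [0.7, 0, 0, 0, 0, 0, 0.7], [-8, 0, 0, 0, 0, 0, 0.7], [-24, 0, 0, 0, 0, 0, 0.7], [-50, 0, 0, 0, 0, 0, 0.7], [-80, 0, 0, 0, 0, 0, 0.7], [-110, 0, 0, 0, 0, 0, 0.7], [-135, 0, 0, 0, 0, 0, 0.7], [-150, 0, -25, 0, 0, 0, 0.7], [-155, 0, -65, 0, 0, 0, 0.7], [-155, 0, -110, 0, 0, 0, 0.7], [-155, 0, -145, 0, 0, 0, 0.7], [-155, 0, -160, 0, 0, 0, 0.7], [-155, 0, -160, 0, 0, 0, 0.7]]]}}

```text
time: 33.15
ee_pos: [0.4425, -0.1392, 0.1823]
tcp_rot: [-68.5, 89.9, -19.6]
wrist_force: [0.1, 0.9, -0.8]
opening: 0.0597
```

```bash
cat > f.py <<'E'
from h import *
plan()
for n in('top','side'):
    p=cams.camera(n); save(p,n+'17.png'); C=cloud(p)
    for k,x,r in(('amber',.084,.02),('dropper',.029,.012),('slim',-.022,.0155),('jar',-.082,.0225)):
        c=comp(x); m=(np.hypot(C[...,0]-c[0],C[...,1]-c[1])<.03)&(C[...,2]>.028)&(C[...,2]<.1)&(p['range_z']>0); Q=C[m]
        d=Q[:,:2]-CAD[:2]; cc,s=np.cos(CAD[2]),np.sin(CAD[2]); l=np.c_[d@[cc,s],d@[-s,cc]]
        print(n,k,len(Q),'ztop',Q[:,2].max().round(3),'x',np.percentile(l[:,0],[3,97]).round(3),'tgt',x,'y',np.percentile(l[:,1],[3,97]).round(3))
    for l in ['squat_weighing_bottle','rubber_bulb','flat_cap_vial']: print(l,[(np.round(d['at'],3).tolist(),round(d['confidence'],2)) for d in cams.find_in(l,p)])
    b=(60,190) if n=='side' else (80,170)
    cv2.imwrite(f'pics/{n}17z.png',cv2.resize(p['pixels'][b[0]:b[0]+160,b[1]:b[1]+160],None,fx=3.5,fy=3.5)[...,::-1])
E
python3 f.py
```

```text
t 33.15 pos [ 0.4425 -0.1392  0.1823] rot [0.0001 0.0008 0.0022] q [-17.5  -7.7  -7.7  89.8  -0.  -66.4] open 0.0597 F [ 0.1  0.9 -0.8]
top amber 107 ztop 0.093 x [0.071 0.102] tgt 0.084 y [-0.017  0.014]
top dropper 40 ztop 0.072 x [0.017 0.039] tgt 0.029 y [-0.009  0.01 ]
top slim 71 ztop 0.063 x [-0.036 -0.008] tgt -0.022 y [-0.013  0.012]
top jar 159 ztop 0.075 x [-0.102 -0.063] tgt -0.082 y [-0.023  0.017]
squat_weighing_bottle []
rubber_bulb [([0.545, 0.318, 0.041], 0.67)]
flat_cap_vial [([0.425, -0.302, 0.059], 0.46)]
side amber 192 ztop 0.084 x [0.075 0.102] tgt 0.084 y [-0.011  0.02 ]
side dropper 70 ztop 0.071 x [0.025 0.04 ] tgt 0.029 y [-0.005  0.013]
side slim 87 ztop 0.059 x [-0.033 -0.008] tgt -0.022 y [-0.012  0.013]
side jar 199 ztop 0.071 x [-0.099 -0.061] tgt -0.082 y [-0.019  0.019]
squat_weighing_bottle [([0.461, 0.235, 0.024], 0.38)]
rubber_bulb [([0.458, 0.237, 0.026], 0.16)]
flat_cap_vial []
```

View pics/side17z.png

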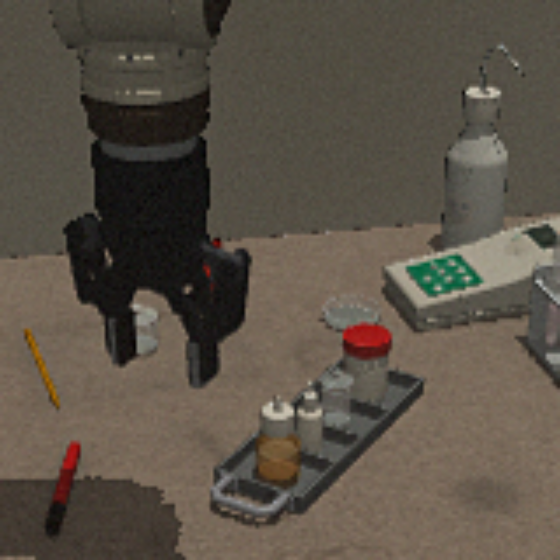

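View pics/top17z.png

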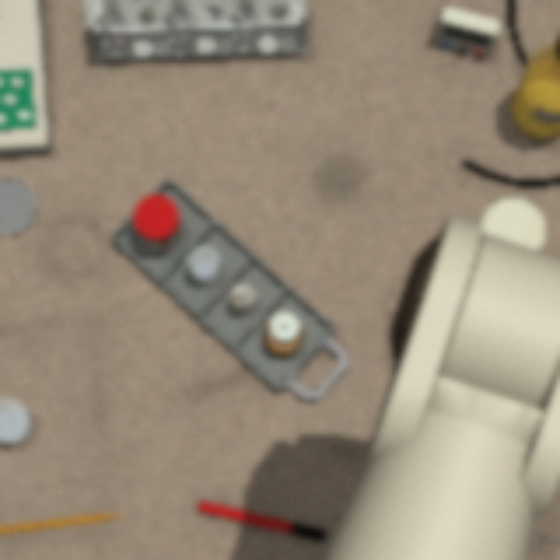

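All four stand upright on the right floors, centred within a few mm. The look-alikes I can see haven't moved, so I'm handing the job in.

```bash
python3 -c "
from h import *
print(bot.job_done(), get_obs()['time'])"
```

```text
the job is handed in; nothing more can be done
the job is handed in; nothing more can be done
```

All four kit items are standing in the caddy, and I handed the job in at about 33 s of the 106 s allowed. The amber bottle is in compartment 1 (handle end), the white dropper in 2, the clear slim weighing bottle in 3 and the red-lidded jar in 4. I lowered each one gently onto the floor before letting go, and the gripper is clear of everything.

**Placement:** the last pictures from both cameras show all four upright. Their centres are within about 5 mm of the compartment centres. Most measured tops match standing on the floor, but the top camera reads some of them several mm high. The worst is the amber bottle, at 93 mm instead of 85 mm. The side camera reads 84 mm for the same bottle, so I put the difference down to depth noise.

**Look-alikes:**
- **Bulb:** the top camera found it within about 4 mm of its start. The side camera's only "bulb" detection was a weak one lying on the squat bottle.
- **Flat-cap vial:** the top camera found it at its start position. The side camera did not detect it in that last picture.
- **Squat bottle:** it was partly hidden behind the gripper. The side camera found it within about 8 mm of its start at low confidence, and the top detector missed it. The gripper never went near it.
- **Turquoise twins:** I left these untouched.

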